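# Withdraw the flush bolt and open the passive door of a tin locker

## Robot

A 6-joint arm with a two-finger parallel gripper is mounted at the origin on the work surface; the furniture and walls round the work are solid. World frame = base frame: x ahead of the robot, y to its left, z up, the work surface at z = 0. Lengths are in mm, angles in rad, forces in N, time in s.
With the tool pointing down it reaches from about 300 to 825 mm from the base axis. Payload 5.4 kg.
Tool frame: the origin (TCP) lies at the very end of the fingers, on their centre line; the grasp point (between the pads) lies 19 mm behind it; z points along the fingers, y is the direction in which the jaws open and shut (so a half turn about z gives the same grasp; the last joint's range is limited). The gripper opens to 92 mm and grips with 3 to 60 N. Pads are 20 mm wide; open, the fingers measure 128 mm over their backs; the gripper's body (75 mm by 189 mm) begins 69 mm behind the grasp point.
Start: joints at [0.997, 0.158, 1.597, -0, 1.386, -0.21], TCP at [204.61, 537.346, 214.601] pointing down, gripper open.
Joint ranges: [-2.91, 2.91], [-0.94, 2.29], [0.18, 2.7], [-1.29, 4.43], [0.17, 2.64], [-3, 3]. Speed limits (rad/s): [2.57, 2.57, 3.14, 3.14, 3.14, 3.14].

## Interface

Orientations are given as a 3x3 rotation matrix whose columns are the frame's x, y, z axes.
In Python, from cell import ctrl gives the robot as it stands.
- The arm moves only by the tool arm_command, never from a script. Its argument "commands" is a list of rows, each a list of 7 numbers: the opening, from -1 (shut) to 1 (fully open), then the shift along the tool's x, y, z in m, then the turn, a rotation vector about the tool's x, y, z in degrees. A call has 1 to 12 rows; each row shifts and turns the commanded pose from where the row before left it, along the tool's axes as they then stand; what a row does not reach is not made up. A row lasts 1/10 s, in which the tool goes at most 50 mm and 8.59 degrees, less where a joint would pass 70% of its speed; a pose out of reach is approached as far as the arm can. A call is refused whole if a number of a shift passes 0.05 or a number of a turn 8.59, either way. A call with a gripper value outside its range is refused whole. The fingers move at their own pace and stop on an object; the grip force is fixed at half the most. Time passes only in rows, so rows that do not move let the fingers close. It gives the time, the measured TCP pose, the force and the opening at its end, in the units of the state.
- ctrl.read_state(): the state, without advancing time (a new reading comes with each control period).
- ctrl.read_camera(name): name is "side" or "top"; returns the picture (420x560x3 uint8, blue, green, red); there is no depth.
- ctrl.calibration(name): a dict with "K" (3x3 intrinsics, pixels), "world_to_cam" (4x4, takes a point from world to camera coordinates). Camera axes: x right, y down, z forward; pixel columns grow to the right and rows downward; lengths in mm; the calibration is good to about 2 mm. A picture is of the moment at which its call begins. calibration takes no time and is no camera call.
- ctrl.hand_in(): hands the job in, once; it reports no verdict.
The state is a dict: "time": time; "joints": joint angles; "joint_vel": joint speeds; "effort": joint torques, N m; "position": TCP position; "tcp_rot": TCP orientation; "force": force on the tool from outside, world axes, zero at the start; "ft_torque": the same for the moment, N m; "finger_gap": opening from 0.0 (shut) to 1.0 (fully open).
Only numpy, scipy, OpenCV 4.12 (cv2) and the standard library are available. Lean on these libraries where they do the work, as an engineer would, in place of code of your own. Each camera call takes 0.05 s, during which the arm holds its last target. There are 200 camera calls.

## Task

One door of the little grey double-door tin locker is open already; the other, its passive leaf, is held shut by a flush bolt. Pull that bolt up by its knob until it is out of the sill, then swing the passive leaf wide open (60 degrees or more). Leave the bolt up and both leaves standing open.

Things in the scene. Friction and masses are not known exactly. Their poses are not given: they have to be found in the camera images.
- locker: Low double-door locker of grey sheet steel, fixed in place: 200 mm wide (its y), 75 mm deep (its x) behind the doors, flat top 193 mm over the bench. Origin: centre of its underside, 3 mm over the bench; x points to its back, y to its left end seen from the robot, z up.
- bolt_knob (a point): Centre of the bolt's plain steel knob: upright, round, 26 mm across and 38 mm tall (19 mm above and below this point), on a 9 mm rod inside the passive leaf near its free edge. The only thing that stands above the locker's top, which lies 43 mm below this point at the start. Grip it from above; it can turn in the grip while the leaf swings.
- flush_bolt (a joint): Height of the bolt in m: 0 shot (its foot 15 mm deep in the sill, so that the leaf cannot open), above 0.016 clear of the sill, 0.025 at its upper stop. It slides straight up with the knob, needs about 4 N, and stays by friction where it is left.
- passive_leaf (a joint): Opening angle in rad of the leaf with the bolt, the left one seen from the robot: 0 shut, 1.9 at its stop. 97 mm wide, 165 mm high, 18 mm thick, lower edge 25 mm over the bench. It swings towards the robot and left: the knob travels clockwise, seen from above, about the hinge line. Light (under 3 N at the knob); stays where it is left.
- passive_hinge (a point): Point on the passive leaf's upright hinge line, level with the knob's centre while the bolt is shot. Fixed to the locker, with the locker's axes. The knob lies 86 mm from this line: along -y with the leaf shut, and at x = -0.086 sin a, y = -0.086 cos a in this frame with the leaf at angle a.
- working_leaf (a joint): Opening angle in rad of the other leaf (right, with a wire bow pull on its face and no bolt; 97 mm wide, top 190 mm over the bench): 0 shut. It starts open at 1.5 to 1.9 and stays there by friction.

How it is judged (in metres and radians):
On the way:
1. the flush bolt is pulled up clear of the sill while the passive leaf is still shut (value of joint flush_bolt above 0.0155 m and value of joint passive_leaf below 0.15 rad), for 0.1 s.
At the end, for the whole second after the job is handed in: The passive leaf stands open by more than 0.95 rad (about 55 degrees) and at rest, its bolt still raised by more than 10 mm, and the working leaf still stands open by more than 1.0 rad (value of joint passive_leaf above 0.95 rad and value of joint flush_bolt above 0.01 m and value of joint working_leaf above 1 rad and velocity of joint passive_leaf between -0.05 and 0.05 rad/s); the robot touches nothing.
It also fails if it takes over 35 s, if anything falls off the work surface, if the arm or the gripper's body presses on something with over 40 N, if the wrist force passes 120 N, or if a joint passes its speed limit or range.

## Working session

There is one attempt and no reset: what is moved stays moved. The work goes in short steps, Python scripts to look and compute and a tool call to move; the robot and the scene stay as the last step left them, time stands still between calls to the robot, and variables do not carry over. Pictures are saved under pics/ and viewed, about 8 in all and at most 12, crops included, and the job is handed in when it is done.

Besides the shell and the picture viewer there is one more tool, called after "Emit:" as a command line: name --pt "numbers of a row" for each row, then --argument value for the rest. arm_command: Moves the arm, as the interface text tells. Its arguments: {"type":"object","properties":{"commands":{"type":"array"}},"required":["commands"]}

```bash
mkdir -p pics; python3 - <<'E'
from cell import ctrl
import cv2
for n in("side","top"):
    cv2.imwrite(f"pics/{n}0.png",ctrl.read_camera(n)); c=ctrl.calibration(n); print(n,c["K"],c["world_to_cam"])
s=ctrl.read_state(); print(s)
E
```

```text
side [[432.1268912    0.         282.91639849]
 [  0.         432.1268912  208.93354512]
 [  0.           0.           1.        ]] [[ 5.32521255e-01 -8.46294687e-01 -1.43671406e-02 -7.86795948e+01]
 [-6.75970566e-01 -4.15008737e-01 -6.08959393e-01  4.57156699e+02]
 [ 5.09396611e-01  3.33995585e-01 -7.93071272e-01  7.10113858e+02]
 [ 0.00000000e+00  0.00000000e+00  0.00000000e+00  1.00000000e+00]]
top [[480.69628207   0.         276.16798922]
 [  0.         480.69628207 215.9625565 ]
 [  0.           0.           1.        ]] [[ 4.86042052e-01 -8.73909124e-01  6.77992182e-03 -5.72365612e+01]
 [-7.87899909e-01 -4.41536526e-01 -4.29254271e-01  4.95666554e+02]
 [ 3.78122807e-01  2.03293727e-01 -9.03158238e-01  8.48586004e+02]
 [ 0.00000000e+00  0.00000000e+00  0.00000000e+00  1.00000000e+00]]
{'time': 0.1, 'joints': array([ 9.96873182e-01,  1.58980811e-01,  1.59809542e+00, -1.97523241e-05,
        1.38619299e+00, -2.10091446e-01]), 'joint_vel': array([-0.0002641 , -0.00121292, -0.00176781,  0.00017064, -0.00046961,
        0.00095006]), 'effort': array([-3.78706964e-04, -3.86504817e+01, -3.22960532e+01,  7.03144306e-02,
        3.40007746e-02, -6.95533572e-05]), 'position': array([204.32777586, 536.87064911, 213.72575683]), 'tcp_rot': array([[-9.34541296e-01,  3.55853575e-01, -8.93956203e-04],
       [ 3.55854544e-01,  9.34540278e-01, -1.41848831e-03],
       [ 3.30663944e-04, -1.64375428e-03, -9.99998594e-01]]), 'force': array([ 0.09279551,  0.53638779, -0.2824587 ]), 'ft_torque': array([0.01202756, 0.04149213, 0.00512196]), 'finger_gap': 1.0025527368696954}
```

View pics/side0.png

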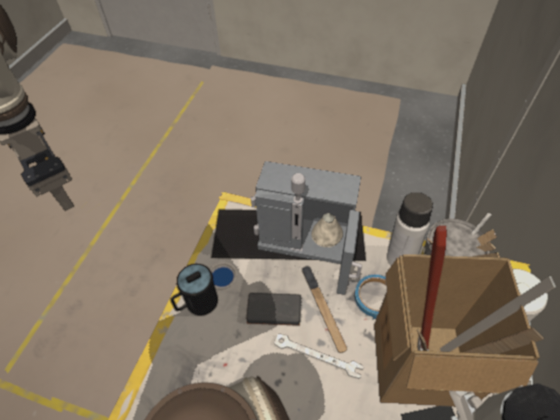

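View pics/top0.png

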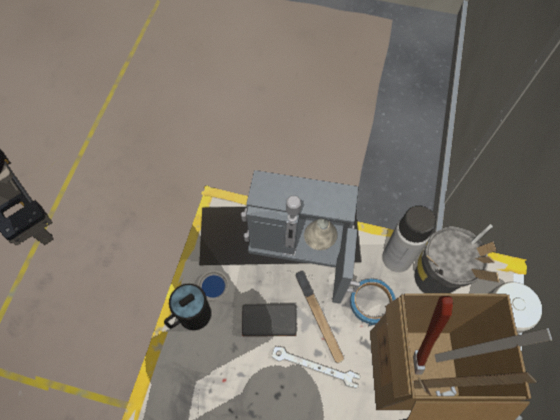

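The side view shows the knob near (298,185), and the top view shows it near (293,205). The passive leaf is left of the knob, and the open leaf is on the right at about column 347. I'll enlarge both views.

```bash
python3 - <<'E'
import cv2,numpy as np
a=cv2.imread("pics/side0.png")[150:300,235:375];b=cv2.imread("pics/top0.png")[165:315,230:370]
cv2.imwrite("pics/z.png",cv2.resize(np.hstack([a,b[:, :]]),None,fx=2.85,fy=4*.7125,interpolation=cv2.INTER_CUBIC))
print(a.shape)
E
```

```text
(150, 140, 3)
```

View pics/z.png

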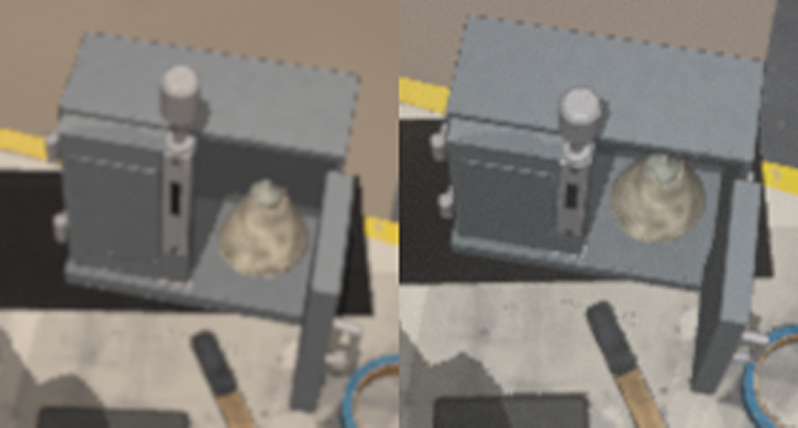

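The crops show the knob's top disc at about side (298.2,178.1) and top (293.5,201.8). The corners of the locker's top are clear in both.

```bash
cat > h.py <<'E'
import numpy as np,cv2
from cell import ctrl
C={n:ctrl.calibration(n) for n in("side","top")}
P={n:np.array(c["K"])@np.array(c["world_to_cam"])[:3] for n,c in C.items()}
def tri(s,t):
    X=cv2.triangulatePoints(P["side"],P["top"],np.array(s,float),np.array(t,float)).ravel(); return X[:3]/X[3]
def atz(n,p,z):
    M=P[n]; H=np.c_[M[:,0],M[:,1],M[:,2]*z+M[:,3]]; X=np.linalg.solve(H,[*p,1]); return X[:2]/X[2]
E
python3 - <<'E'
from h import *
S=lambda x,y:(235+x/2.85,150+y/2.85)
T=lambda x,y:(230+(x-399)/2.85,165+y/2.85)
np.set_printoptions(precision=1,suppress=True)
for nm,s,t,z in[("disc",(180,79),(580,104),255),("centre",(180,97),(580,118),236),("BL",(88,35),(470,17),193),("BR",(357,73),(762,62),193),("FR",(345,160),(748,160),193),("FL",(60,105),(447,112),193),("WLtop_far",(338,172),(746,182),190),("WLtop_near",(318,290),(722,322),190)]:
    s=S(*s);t=T(*t);print(nm,tri(s,t),atz("side",s,z),atz("top",t,z))
E
```

```text
disc [438.3 146.4 256.6] [439.8 146.9] [438.9 147. ]
centre [437.2 145.3 241.1] [441.1 147.4] [439.4 146.4]
BL [491.4 255.2 189.9] [489.3 253.1] [489.6 254.4]
BR [548.6  69.2 202.4] [557.2  71.5] [553.7  70.4]
FR [492.1  48.3 180.1] [483.1  44.2] [485.1  48.2]
FL [418.4 229.2 200.5] [423.8 232.9] [421.2 231.7]
WLtop_far [468.7  42.6 197.1] [473.9  44.4] [472.  43.]
WLtop_near [381.1  14.7 194.2] [385.2  13.8] [381.4  16.3]
```

Knob at about (439.5, 147, 236), locker yaw about 0.33 rad, so the hinge is at about (411, 228). The measured heights fit: disc 256.6 against 255 expected. The working leaf is near 90° open. Next I go above the knob, keeping the tool's orientation.

Emit:
arm_command --pt "1 0 0 -0.043 0 0 0" --pt "1 0 0 -0.044 0 0 0" --pt "1 -0.036 -0.028 0 0 0 0" --pt "1 -0.036 -0.028 0 0 0 0" --pt "1 -0.036 -0.028 0 0 0 0" --pt "1 -0.036 -0.028 0 0 0 0" --pt "1 -0.036 -0.028 0 0 0 0" --pt "1 -0.036 -0.028 0 0 0 0" --pt "1 -0.036 -0.028 0 0 0 0" --pt "1 -0.036 -0.028 0 0 0 0" --pt "1 -0.036 -0.028 0 0 0 0" --pt "1 -0.035 -0.028 0 0 0 0"

```text
time: 1.3
position: [440.9, 146.1, 301.3]
tcp_rot: [[-0.934, 0.356, -0.0], [0.356, 0.934, 0.0], [0.0, -0.0, -1.0]]
force: [1.3, 0.3, -0.0]
finger_gap: 0.998
```

Emit:
arm_command --pt "1 0 0 0 0 0 0" --pt "1 0 0 0 0 0 0"

```text
time: 1.5
position: [440.4, 147.5, 301.1]
tcp_rot: [[-0.934, 0.358, -0.001], [0.358, 0.934, 0.0], [0.001, -0.0, -1.0]]
force: [0.5, 0.4, 0.3]
finger_gap: 0.997
```

```bash
python3 - <<'E'
from h import *
np.set_printoptions(precision=3,suppress=True)
a=ctrl.read_camera("side")[130:280,225:365];b=ctrl.read_camera("top")[145:295,220:360]
cv2.imwrite("pics/z1.png",cv2.resize(np.hstack([a,b]),None,fx=2.85,fy=2.85,interpolation=cv2.INTER_CUBIC))
s=ctrl.read_state();print(s["time"],s["position"],s["tcp_rot"],s["force"],s["joints"])
d=np.array([439.5,146.8,220])-s["position"];print("tool d",s["tcp_rot"].T@d)
E
```

```text
1.6 [439.882 148.825 301.391] [[-0.935  0.355 -0.001]
 [ 0.355  0.935  0.   ]
 [ 0.001  0.    -1.   ]] [ 0.027  0.352 -0.012] [ 0.065 -0.182  1.764  0.     1.56  -1.143]
tool d [-0.423 -2.04  81.391]
```

View pics/z1.png

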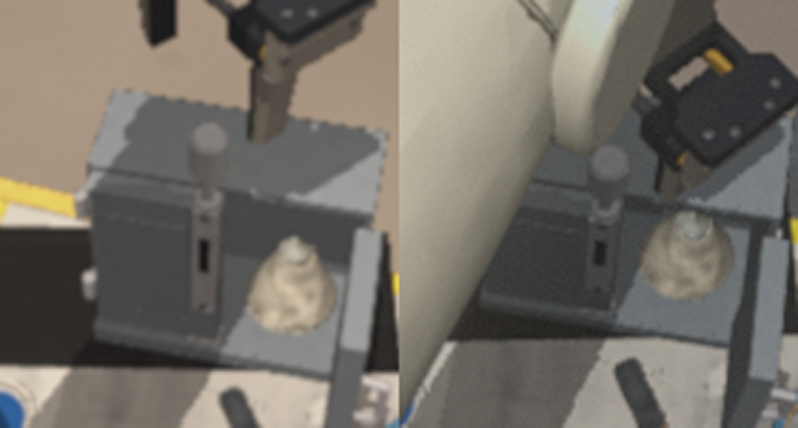

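The side crop shows the fingers on either side of the knob at crop (208,150), with finger tips near (155,40) and (265,135). Nothing is in the way, so I descend.

Emit:
arm_command --pt "1 0 -0.001 0.025 0 0 0" --pt "1 0 -0.001 0.025 0 0 0" --pt "1 0 0 0.02 0 0 0" --pt "1 0 0 0.011 0 0 0" --pt "1 0 0 0 0 0 0" --pt "1 0 0 0 0 0 0"

```text
time: 2.2
position: [439.9, 146.7, 221.4]
tcp_rot: [[-0.935, 0.355, 0.001], [0.355, 0.935, 0.0], [-0.001, 0.0, -1.0]]
force: [1.3, 0.1, -0.2]
finger_gap: 1.006
```

```bash
python3 - <<'E'
from h import *
a=ctrl.read_camera("side")[130:280,225:365];b=ctrl.read_camera("top")[145:295,220:360]
cv2.imwrite("pics/z2.png",cv2.resize(np.hstack([a,b]),None,fx=2.85,fy=2.85,interpolation=cv2.INTER_CUBIC))
E
```

```text
(no output)
```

View pics/z2.png

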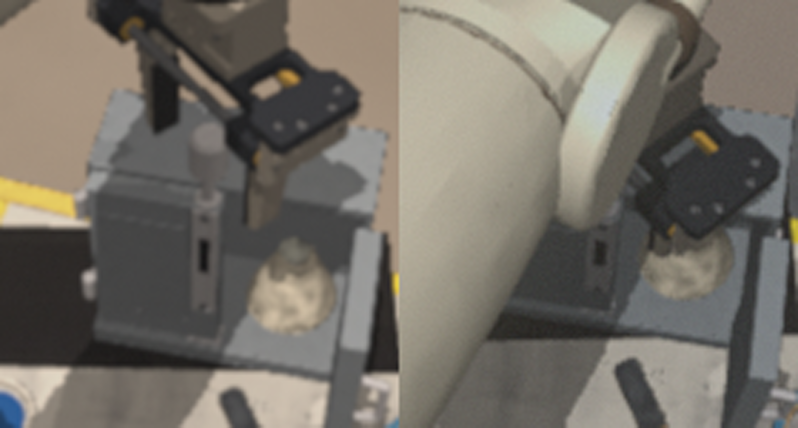

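The knob, at side crop (207,150), stands between the two fingers at about (160,125) and (262,220). I close the grip.

Emit:
arm_command --pt "-1 0 0 0 0 0 0" --pt "-1 0 0 0 0 0 0" --pt "-1 0 0 0 0 0 0" --pt "-1 0 0 0 0 0 0" --pt "-1 0 0 0 0 0 0" --pt "-1 0 0 0 0 0 0" --pt "-1 0 0 0 0 0 0" --pt "-1 0 0 0 0 0 0"

```text
time: 3.1
position: [439.7, 146.2, 220.6]
tcp_rot: [[-0.935, 0.356, -0.0], [0.356, 0.935, 0.0], [0.0, 0.0, -1.0]]
force: [-0.8, 5.4, 0.3]
finger_gap: 0.326
```

Emit:
arm_command --pt "-1 0 0 0 0 0 0" --pt "-1 0 0 0 0 0 0" --pt "-1 0 0 0 0 0 0" --pt "-1 0 0 0 0 0 0"

```text
time: 3.5
position: [439.9, 147.9, 220.6]
tcp_rot: [[-0.935, 0.355, 0.001], [0.355, 0.935, 0.004], [0.001, 0.004, -1.0]]
force: [1.9, 7.9, -0.7]
finger_gap: 0.275
```

Gripped: the gap is 25 mm. The 8 N along the jaw says the knob sits slightly toward +y, so I relieve that and lift 21 mm.

Emit:
arm_command --pt "-1 0 0.001 0 0 0 0" --pt "-1 0 0 -0.004 0 0 0" --pt "-1 0 0 -0.004 0 0 0" --pt "-1 0 0 -0.004 0 0 0" --pt "-1 0 0 -0.004 0 0 0" --pt "-1 0 0 -0.004 0 0 0" --pt "-1 0 0 -0.001 0 0 0" --pt "-1 0 0 0 0 0 0" --pt "-1 0 0 0 0 0 0"

```text
time: 4.4
position: [439.5, 147.8, 241.4]
tcp_rot: [[-0.935, 0.356, -0.002], [0.356, 0.935, 0.002], [0.002, 0.001, -1.0]]
force: [-0.5, 4.3, -1.9]
finger_gap: 0.273
```

```bash
python3 - <<'E'
from h import *
np.set_printoptions(precision=3,suppress=True)
a=ctrl.read_camera("side")[130:280,225:365]
cv2.imwrite("pics/z3.png",cv2.resize(a,None,fx=4,fy=4,interpolation=cv2.INTER_CUBIC))
s=ctrl.read_state();print(s["time"],s["position"],s["force"],s["finger_gap"])
R=s["tcp_rot"]
k=np.array([440,148.]);yw=.333
X=np.array([np.cos(yw),np.sin(yw)]);Y=np.array([-X[1],X[0]]);h=k+86*Y
p=[h+86*(-np.sin(a)*X-np.cos(a)*Y) for a in np.arange(0,1.33,.08)]
for i in range(1,len(p)): d=p[i]-p[i-1]; print(round(i*.08,2),p[i],(R.T@[*d,0])[:2].round(1))
E
```

```text
4.45 [439.45  147.815 241.395] [-1.013  5.473 -1.717] 0.2752130077797835
0.08 [433.415 146.013] [ 5.4 -4.2]
0.16 [426.692 144.559] [ 5.8 -3.7]
0.24 [419.875 143.647] [ 6.  -3.3]
0.32 [413.006 143.283] [ 6.3 -2.8]
0.4 [406.131 143.469] [ 6.5 -2.3]
0.48 [399.292 144.203] [ 6.7 -1.7]
0.56 [392.534 145.482] [ 6.8 -1.2]
0.64 [385.899 147.297] [ 6.8 -0.7]
0.72 [379.431 149.636] [ 6.9 -0.1]
0.8 [373.17  152.484] [6.9 0.4]
0.88 [367.157 155.824] [6.8 1. ]
0.96 [361.431 159.634] [6.7 1.5]
1.04 [356.027 163.889] [6.6 2.1]
1.12 [350.98  168.562] [6.4 2.6]
1.2 [346.323 173.624] [6.2 3.1]
1.28 [342.085 179.041] [5.9 3.6]
```

View pics/z3.png

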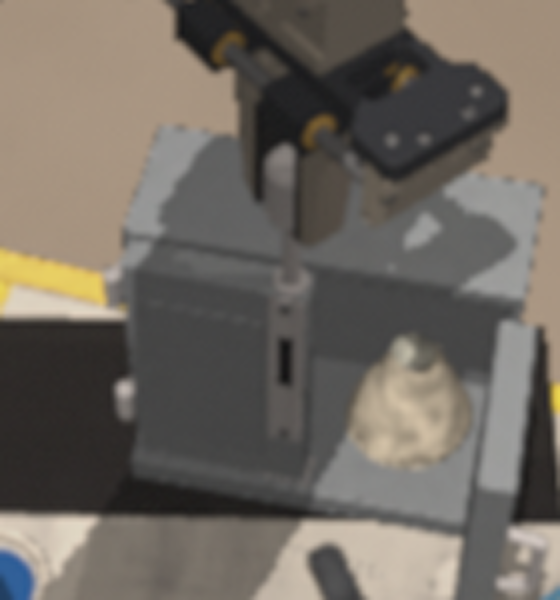

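The rod below the knob has lengthened, with the knob bottom at crop (287,235) and the guide at (290,280). The TCP rose 21 mm, so the bolt is up with the leaf still shut. I start the swing with a short stretch and check the force.

Emit:
arm_command --pt "-1 0.0054 -0.0038 0 0 0 0" --pt "-1 0.0058 -0.0036 0 0 0 0" --pt "-1 0.006 -0.0032 0 0 0 0" --pt "-1 0.0063 -0.0028 0 0 0 0" --pt "-1 0 0 0 0 0 0"

```text
time: 4.95
position: [414.5, 143.5, 242.3]
tcp_rot: [[-0.934, 0.357, 0.004], [0.357, 0.934, 0.002], [-0.003, 0.004, -1.0]]
force: [4.1, 5.0, -3.5]
finger_gap: 0.272
```

Forces are small, so I continue.

Emit:
arm_command --pt "-1 0.0065 -0.0021 0 0 0 0" --pt "-1 0.0067 -0.0015 0 0 0 0" --pt "-1 0.0068 -0.001 0 0 0 0" --pt "-1 0.0068 -0.0006 0 0 0 0" --pt "-1 0.0069 -0.0001 0 0 0 0" --pt "-1 0.0069 0.0004 0 0 0 0" --pt "-1 0 0 0 0 0 0"

```text
time: 5.65
position: [374.9, 152.3, 242.5]
tcp_rot: [[-0.934, 0.357, 0.004], [0.357, 0.934, -0.001], [-0.004, 0.001, -1.0]]
force: [3.7, 0.8, -0.8]
finger_gap: 0.275
```

Emit:
arm_command --pt "-1 0.0068 0.001 0 0 0 0" --pt "-1 0.0067 0.0015 0 0 0 0" --pt "-1 0.0066 0.0021 0 0 0 0" --pt "-1 0.0064 0.0026 0 0 0 0" --pt "-1 0.0062 0.0031 0 0 0 0" --pt "-1 0.0059 0.0036 0 0 0 0" --pt "-1 0 0 0 0 0 0" --pt "-1 0 0 0 0 0 0"

```text
time: 6.45
position: [339.8, 176.1, 240.7]
tcp_rot: [[-0.934, 0.357, -0.008], [0.357, 0.934, -0.009], [0.004, -0.011, -1.0]]
force: [-7.5, -12.3, 1.9]
finger_gap: 0.27
```

```bash
python3 - <<'E'
from h import *
a=ctrl.read_camera("side")[130:280,225:365]
cv2.imwrite("pics/z4.png",cv2.resize(a,None,fx=4,fy=4,interpolation=cv2.INTER_CUBIC))
s=ctrl.read_state();print(s["position"],s["force"],s["finger_gap"])
E
```

```text
[339.85798379 176.09267097 240.71157546] [ -8.90051492 -11.39424962   2.90667852] 0.2724507471975492
```

View pics/z4.png

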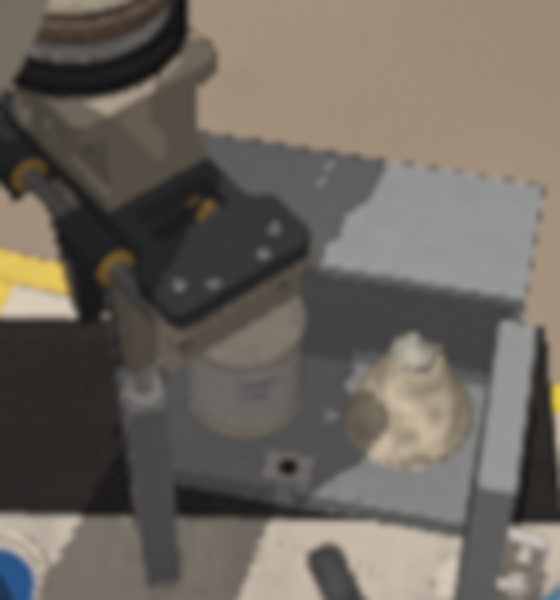

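The leaf is swung out: it is seen edge-on at crop (150,480), and the sill hole is bare at (288,466). About 14 N presses radially, so I relieve it before releasing.

Emit:
arm_command --pt "-1 0.001 -0.0025 0 0 0 0" --pt "-1 0 0 0 0 0 0" --pt "-1 0 0 0 0 0 0"

```text
time: 6.8
position: [339.8, 175.7, 240.8]
tcp_rot: [[-0.934, 0.357, -0.003], [0.357, 0.934, -0.004], [0.002, -0.005, -1.0]]
force: [-1.6, -5.7, -2.9]
finger_gap: 0.269
```

Emit:
arm_command --pt "-1 0 -0.001 0 0 0 0" --pt "-0.2 0 0 0 0 0 0" --pt "0.2 0 0 0 0 0 0" --pt "0.5 0 0 0 0 0 0" --pt "0.7 0 0 0 0 0 0" --pt "1 0 0 0 0 0 0" --pt "1 0 0 0 0 0 0" --pt "1 0 0 0 0 0 0" --pt "1 0 0 0 0 0 0" --pt "1 0 0 0 0 0 0"

```text
time: 7.8
position: [340.4, 176.5, 241.6]
tcp_rot: [[-0.935, 0.356, -0.0], [0.356, 0.935, -0.0], [-0.0, -0.0, -1.0]]
force: [0.4, -0.2, 0.7]
finger_gap: 0.996
```

Emit:
arm_command --pt "1 0 0 -0.01 0 0 0" --pt "1 0 0 -0.03 0 0 0" --pt "1 0 0 -0.03 0 0 0" --pt "1 0 0 -0.03 0 0 0" --pt "1 0 0.04 0 0 0 0" --pt "1 0 0.04 0 0 0 0" --pt "1 0 0.04 0 0 0 0" --pt "1 0 0.04 0 0 0 0" --pt "1 0 0.04 0 0 0 0" --pt "1 0 0.04 0 0 0 0" --pt "1 0 0 0 0 0 0" --pt "1 0 0 0 0 0 0"

```text
time: 9.0
position: [425.8, 401.1, 341.4]
tcp_rot: [[-0.935, 0.355, -0.001], [0.355, 0.935, -0.001], [0.0, -0.001, -1.0]]
force: [0.3, -0.2, -0.0]
finger_gap: 0.997
```

```bash
python3 - <<'E'
from h import *
a=ctrl.read_camera("side")[150:300,235:375];b=ctrl.read_camera("top")[165:315,230:370]
cv2.imwrite("pics/z5.png",cv2.resize(np.hstack([a,b]),None,fx=2.85,fy=2.85,interpolation=cv2.INTER_CUBIC))
s=ctrl.read_state();print(s["time"],s["position"],s["force"],s["finger_gap"])
E
```

```text
9.1 [425.79887907 400.24760384 342.44555233] [-0.23041764 -0.51548651 -0.59521385] 0.996661265661695
```

View pics/z5.png

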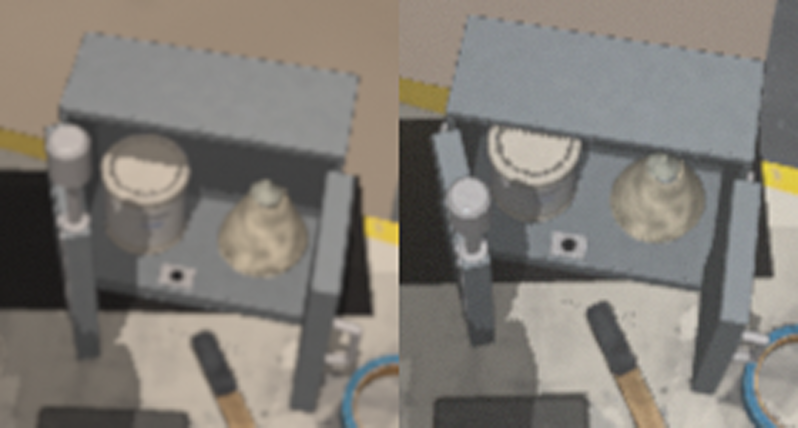

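Both leaves stand open: the knob is at side (69,143) and top (468,195) in the crop, and the working leaf hasn't moved. I check the angle and bolt height, then hand in if they are good.

```bash
python3 - <<'E'
from h import *
S=lambda x,y:(235+x/2.85,150+y/2.85); T=lambda x,y:(230+(x-399)/2.85,165+y/2.85)
p=tri(S(69,142),T(468,194)); k=np.array([439.7,147]);yw=.333
X=np.array([np.cos(yw),np.sin(yw)]);Y=np.array([-X[1],X[0]]);h=k+86*Y
r=p[:2]-h;a=np.arctan2(-r@X,-r@Y);print("disc",p,"angle",a,"radius",np.hypot(*r),"bolt",p[2]-255)
if a>1.08 and p[2]-255>13: print(ctrl.hand_in())
E
```

```text
disc [351.67508506 172.07572717 268.29299716] angle 1.1503674031403137 radius 82.14641035330075 bolt 13.292997155037199
the job is handed in; nothing more can be done
None
```

The job is done and handed in at about 9 s of the 35 s allowed; it reports no verdict.

I gripped the knob from above and pulled the bolt up 21 mm with the leaf still shut. I then swung the passive leaf open along its arc, released the knob and moved the arm well clear.

**Last checks:**
- **Leaf angle:** the picture gives about 1.15 rad, and the gripper's position at release about 1.25 rad. Both are above the 0.95 needed.
- **Bolt height:** the two readings disagree. The gripper rose and released the knob about 21 mm up, but triangulating the knob by eye gave only about 13 mm. That same measurement put the knob 82 mm from the hinge line instead of 86, so I put the gap down to its error. Both readings are above the 10 mm needed, and the picture shows the bolt raised, with the sill hole bare.
- **Working leaf:** it looks unmoved, at about 90° open.
- **Forces:** the largest reading was about 14 N, sideways near the end of the swing. I eased that off before releasing, and the final reading is near zero, with the arm touching nothing.

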